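Unlock the rock analyser's chamber lid with its two-button lock

ROBOT

A 6-joint arm with a two-finger parallel gripper is mounted at the origin on the work surface. World frame = base frame: x ahead of the robot, y to its left, z up, the work surface at z = 0. Lengths are in m, angles in rad, forces in N, time in s.
With the tool pointing down it reaches from about 0.35 to 0.975 m from the base axis. Payload 4.9 kg.
Tool frame: the origin (TCP) lies at the very end of the fingers, on their centre line; the grasp point (between the pads) lies 19 mm behind it; z points along the fingers, x is the direction in which the jaws open and shut, and the axes are right-handed (so a half turn about z gives the same grasp; the last joint's range is limited). The gripper opens to 85 mm and grips with 20 to 120 N. Pads are 22 mm wide; open, the fingers measure 114 mm over their backs; the gripper's body (76 mm by 85 mm) begins 54 mm behind the grasp point. The pads swing forward as they close: fully open they stand 13 mm farther back than shut.
Start: joints at [1.117, 0.053, 1.613, -0, 1.476, -0.119], TCP at [0.205, 0.59, 0.231] pointing down, gripper open.
Joint ranges: [-3.01, 3.01], [-1.01, 2.22], [0.06, 2.58], [-1.02, 4.17], [0.09, 2.62], [-3.14, 3.14]. Speed limits (rad/s): [2.57, 2.57, 3.14, 3.14, 3.14, 3.14].

INTERFACE

Orientations are given as a rotation vector (axis times angle).
In Python, from station import ctrl, get_image, calibration, job gives the robot as it stands.
- The arm moves only by the tool jog_arm, never from a script. Its argument "deltas" is a list of rows, each a list of 3 entries, a list of its own where there are three numbers: the turn, a rotation vector about the tool's x, y, z in degrees, then the shift along the tool's x, y, z in m, then the finger opening in m, from 0 to 0.0854. In form: [[[ax, ay, az], [tx, ty, tz], gripper], ...]. A call has 1 to 12 rows; each row is the pose to reach, as a shift and turn from the pose commanded when the call began, along the tool's axes at that moment; what a row does not reach only later rows make up. A row lasts 1/12 s, in which the tool goes at most 41.7 mm and 7.16 degrees, less where a joint would pass 70% of its speed; a pose out of reach is approached as far as the arm can. A call with a gripper value outside its range is refused whole. The fingers move at their own pace and stop on an object; "squeeze" is the grip in N (left out, the last holds). Time passes only in rows, so rows that repeat a pose let the fingers close. It gives the time, the measured TCP pose, the force and the opening at its end, in the units of the state.
- ctrl.get_obs(): the state, without advancing time (a new reading comes with each control period).
- get_image(name): name is "side" or "top" or "wrist"; returns the picture (420x560x3 uint8, red, green, blue); there is no depth.
- calibration(name): a dict with "mtx" (3x3 intrinsics, pixels), "k1" (the pictures are not rectified: a ray, as slopes to the right and down, at radius r is drawn at 1 + k1 r^2 times it, then the intrinsics apply), "origin" and "rotation" of the camera in the world; the wrist camera has in their place "tool_from_camera" (4x4, takes a point from camera to tool coordinates, whose origin is the TCP and whose axes are the tool frame's). Camera axes: x right, y up, looking along -z (the intrinsics and any distortion apply to the point x, -y, -z); pixel columns grow to the right and rows downward; lengths in m; the calibration is good to about 2 mm. A picture is of the moment at which its call begins: read the wrist's pose just before it. calibration takes no time and is no camera call.
- job.finish_job(): hands the job in, once; it reports no verdict.
The state is a dict: "t": time; "q": joint angles; "dq": joint speeds; "effort": joint torques, N m; "tool_pos": TCP position; "tool_rot": TCP orientation; "contact_force": force on the tool from outside, world axes, zero at the start; "wrist_torque": the same for the moment, N m; "opening": finger opening in m.
Only numpy, scipy, OpenCV 4.12 (cv2) and the standard library are available. Lean on these libraries where they do the work, as an engineer would, in place of code of your own. Each camera call takes 0.05 s, during which the arm holds its last target.

TASK

The analysis of the rock chip is finished: open the analyser's sample chamber. Press the two round lid-lock buttons on its front deck down together, one fingertip on each, and keep both held down until the spring lid has swung up to its stop; then let both buttons up and move clear. Let the lid rise by itself without lifting or pushing it, leave the square start key alone, and do not disturb the stones, the jar or the sample cup standing about.

Things in the scene. Friction and masses are not known exactly. Their poses are not given: they have to be found in the camera images.
- analyser: Benchtop rock analyser, fixed: white case 290 (x) x 250 (y) x 110 mm high. Origin at the centre of its underside, on the bench; z up, x to its back (hinge side), y to its left. Its front 70 mm is a flat deck, 110 mm high, with the buttons; the rest is under the grey lid. A flat clear lamp, 3 mm high, half-way between the lock buttons does nothing. Place and yaw vary.
- latch_left_top (a point): Centre of the top of the left lid-lock button: round grey cap 22 mm across in a round black housing 38 mm across. Up, its top is 16 mm above the deck (126 above the bench), 10 mm above its housing; it moves straight down 6 mm, and the point with it. Analyser frame x -108, y +32 mm: the caps' centres are 64 mm apart along the analyser's y.
- latch_right_top (a point): The same for the right lid-lock button (analyser frame x -108, y -32 mm).
- latch_left (a joint): Travel of the left lock button, m: 0 up, 0.006 fully down. Springs: starts to move at 1.2 N, fully down at 4 N, comes up by itself when let go. Each button draws back one lock bolt, clear by about 4.5 mm of travel; the lid is free only while both bolts are drawn back together.
- latch_right (a joint): Travel of the right lock button, m, the same.
- lid (a joint): Opening angle of the lid, rad: 0 shut and locked, 0.32 up at its stop. When both buttons are down its spring and damper swing it up in about 1 to 3 s and hold it up at the stop, where it stays after the buttons are let up.
- lid_front_edge (a point): The lid: grey panel 183 (x) x 236 (y) x 20 mm thick, hinged along its back, its top 132 mm above the bench when shut. The point is the middle of its front edge, half-way up its thickness: 122 mm above the bench when shut, about 180 mm when up, and 38 mm behind the line through the lock buttons' centres. The edge rises up and back, away from the buttons.
- start_key (a joint): Travel of the square start key, m: 0 up, 0.004 down. Square grey key, 20 x 20 mm, on the right end of the deck. To be left alone.
- start_key_top (a point): Centre of the start key's top, 121 mm above the bench, 60 mm to the right of the right lock button.
- sample_cup: Loose white plastic sample cup, 35 mm across, 22 mm high, standing on the left end of the deck about 65 mm from the left lock button. Origin at the centre of its underside. To be left alone.
- rock_big: Loose brown stone, about 85 x 65 x 55 mm, on the bench beside the analyser. Origin at the centre of its underside. To be left alone.
- rock_small: Loose grey stone, about 55 x 45 x 38 mm, on the bench beside the analyser. Origin at the centre of its underside. To be left alone.
- jar: Loose jar with a black cap, 52 mm across, 65 mm high, on the bench beside the analyser. Origin at the centre of its underside. To be left alone.

How it is judged:
By the outcome, as a careful person would: the job done as asked, in the order asked, and still so for the second after the job is handed in, with the robot touching nothing.
It also fails if it takes over 40 s, if anything falls off the work surface, if the arm or the gripper's body presses on something with over 40 N, if the wrist force passes 120 N, or if a joint passes its speed limit or range.

## Working session

There is one attempt and no reset: what is moved stays moved. The work goes in short steps, Python scripts to look and compute and a tool call to move; the robot and the scene stay as the last step left them, time stands still between calls to the robot, and variables do not carry over. Pictures are saved under pics/ and viewed, and the job is handed in when it is done.

Besides the shell and the picture viewer there is one more tool, called after "Emit:" as name(argument=value, ...), one argument or row to a line, values as JSON. jog_arm: Moves the arm, as the interface text tells. Its arguments: {"type":"object","properties":{"deltas":{"type":"array","items":{"type":"array"}},"squeeze":{"type":"number"}},"required":["deltas"]}

```bash
mkdir -p pics; python3 - <<'E'
from station import ctrl,get_image,calibration
import cv2
o=ctrl.get_obs();print({k:(v if isinstance(v,(int,float)) else [round(float(x),4) for x in v]) for k,v in o.items()})
for n in("top","side","wrist"):
    im=get_image(n);cv2.imwrite(f"pics/{n}0.png",im[:,:,::-1]);print(n,calibration(n))
E
```

```text
{'t': 0.0, 'q': [1.117, 0.0534, 1.6143, 0.0, 1.476, -0.119], 'dq': [-0.0003, -0.0001, -0.0002, -0.0013, -0.0018, -0.0015], 'effort': [-0.0003, -39.3691, -37.0176, -0.0002, 0.0071, -0.0], 'tool_pos': [0.2051, 0.5897, 0.2301], 'tool_rot': [2.5598, 1.8196, -0.0028], 'contact_force': [-0.9165, -0.3824, -0.0278], 'wrist_torque': [-0.0485, -0.0338, -0.0065], 'opening': 0.08564124580848748}
top {'mtx': array([[424.33643967,   0.        , 276.85376155],
       [  0.        , 424.33643967, 207.14320564],
       [  0.        ,   0.        ,   1.        ]]), 'k1': 0.005901406802926773, 'origin': array([0.45969891, 0.02612428, 0.89946906]), 'rotation': array([ 0.12936894, -0.14752466, -1.56286395])}
side {'mtx': array([[546.09269445,   0.        , 282.79438403],
       [  0.        , 546.09269445, 213.99038006],
       [  0.        ,   0.        ,   1.        ]]), 'k1': -0.1104084244820865, 'origin': array([ 0.41256254, -0.80696084,  1.14166488]), 'rotation': array([ 0.67732272, -0.06500095, -0.18305324])}
wrist {'mtx': array([[315.83999799,   0.        , 278.96909698],
       [  0.        , 315.83999799, 205.55311116],
       [  0.        ,   0.        ,   1.        ]]), 'k1': -0.022736299874790675, 'tool_from_camera': array([[ 9.99999614e-01, -7.88827102e-04,  3.88073484e-04,
        -2.01022640e-04],
       [-6.50677187e-04, -9.60969530e-01, -2.76653464e-01,
        -6.97405836e-02],
       [ 5.91158544e-04,  2.76653105e-01, -9.60969672e-01,
        -1.43027682e-01],
       [ 0.00000000e+00,  0.00000000e+00,  0.00000000e+00,
         1.00000000e+00]])}
```

View pics/top0.png

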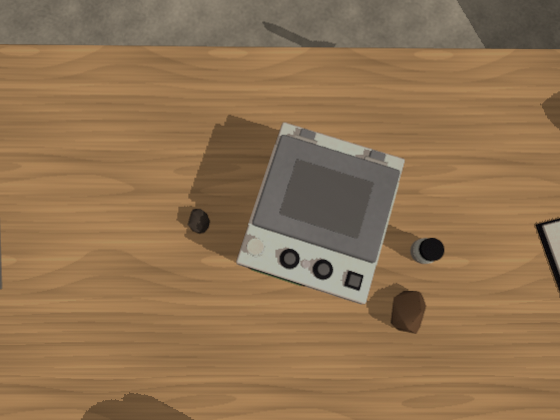

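View pics/side0.png

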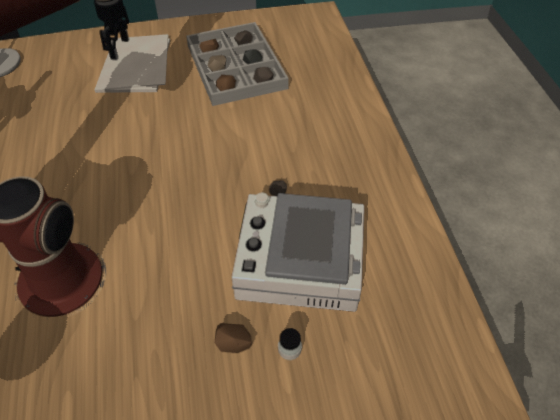

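View pics/wrist0.png

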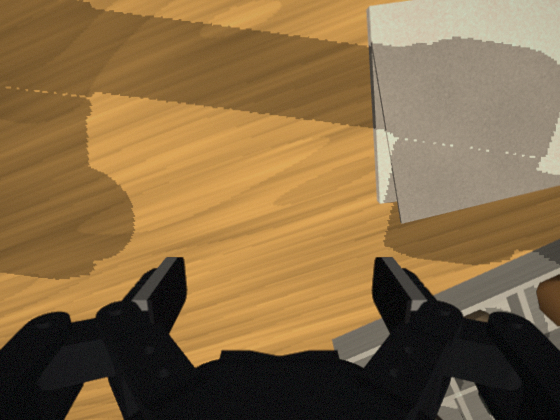

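The top view shows the left lock button near (290,258), the right at (323,269), the start key at (354,281) and the cup at (256,246). The side view shows the same buttons near (258,222) and (254,243). I'll zoom in and measure.

```bash
cat > h.py <<'E'
import numpy as np,cv2
from scipy.spatial.transform import Rotation as R
from station import ctrl,get_image,calibration
def ray(n,uv,pose=None):
    c=calibration(n);m=c["mtx"]
    d=np.array([(uv[0]-m[0,2])/m[0,0],(uv[1]-m[1,2])/m[1,1]]);s=d.copy()
    for _ in range(20): s=d/(1+c["k1"]*(s@s))
    v=np.array([s[0],-s[1],-1.])
    if n=="wrist":
        T=c["tool_from_camera"];p,r=pose;A=R.from_rotvec(r).as_matrix()
        return p+A@T[:3,3],A@T[:3,:3]@v
    return np.array(c["origin"]),R.from_rotvec(c["rotation"]).as_matrix()@v
def onz(n,uv,z,pose=None):
    o,v=ray(n,uv,pose);return o+v*(z-o[2])/v[2]
def tri(r1,r2):
    A=np.array([r1[1],-r2[1]]).T;s=np.linalg.lstsq(A,r2[0]-r1[0],rcond=None)[0]
    a=r1[0]+s[0]*r1[1];b=r2[0]+s[1]*r2[1];return (a+b)/2,np.linalg.norm(a-b)
def proj(n,P,pose=None):
    c=calibration(n);m=c["mtx"]
    if n=="wrist":
        T=c["tool_from_camera"];p,r=pose;A=R.from_rotvec(r).as_matrix();o=p+A@T[:3,3];M=A@T[:3,:3]
    else: o=np.array(c["origin"]);M=R.from_rotvec(c["rotation"]).as_matrix()
    q=M.T@(np.array(P)-o);s=np.array([q[0],-q[1]])/-q[2];s=s*(1+c["k1"]*(s@s));return m[0,0]*s[0]+m[0,2],m[1,1]*s[1]+m[1,2]
E
python3 - <<'E'
from h import *
a=cv2.imread("pics/top0.png")[225:305,230:380];b=cv2.imread("pics/side0.png")[185:285,225:295]
cv2.imwrite("pics/tz.png",cv2.resize(a,None,fx=5,fy=5,interpolation=cv2.INTER_NEAREST))
cv2.imwrite("pics/sz.png",cv2.resize(b,None,fx=6,fy=6,interpolation=cv2.INTER_NEAREST))
for n,f in(("top",(230,225,380,305)),("side",(225,185,295,285))):
    im=cv2.imread(f"pics/{n}0.png");g=cv2.cvtColor(im,cv2.COLOR_BGR2GRAY)[f[1]:f[3],f[0]:f[2]]
    m=(g<75).astype(np.uint8)
    k,l,s,c=cv2.connectedComponentsWithStats(m)
    for i in range(1,k):
        if s[i,4]>40: print(n,s[i],c[i]+f[:2])
E
```

```text
top [ 50  24  19  20 224] [288.83928571 258.33928571]
top [ 83  34  20  20 224] [321.90625    268.90178571]
top [18 42 57 19 79] [276.06329114 276.48101266]
top [114  46  19  19 163] [352.65644172 279.95705521]
side [ 43   0  20  11 184] [277.17391304 189.39130435]
side [ 25  32  15  12 119] [257.42016807 223.11764706]
side [ 21  53  16  13 139] [253.35971223 244.45323741]
side [17 76 14 11 91] [249.06593407 266.56043956]
```

View pics/tz.png

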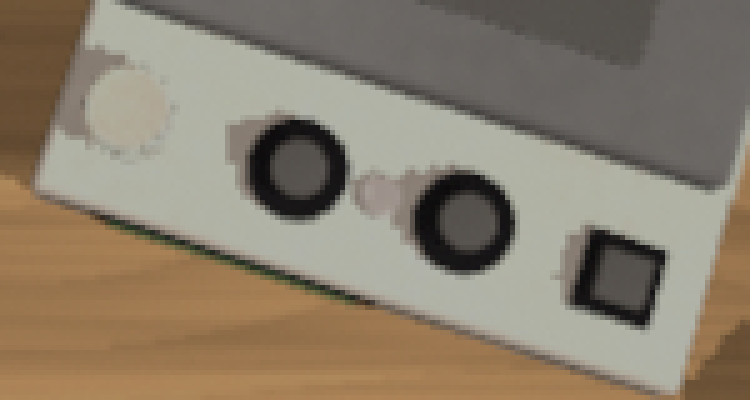

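View pics/sz.png

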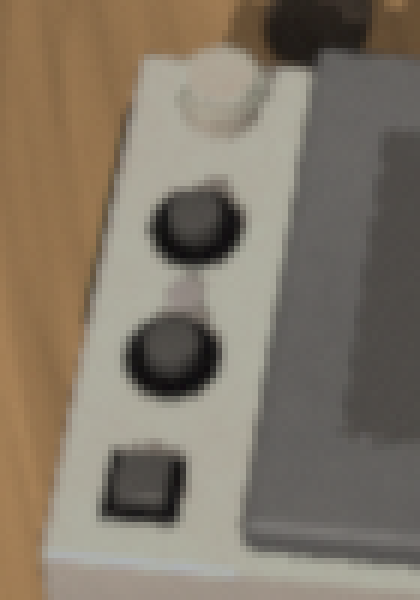

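Cap centres by eye: top left (289.4,257.8), top right (323.0,268.6), side left (257.2,220.2), side right (253.1,241.8).

```bash
python3 - <<'E'
from h import *
T=[(289.4,257.8),(323.,268.6)];S=[(257.2,220.2),(253.1,241.8)]
P=[onz("top",t,.126) for t in T];Q=[onz("side",s,.126) for s in S]
for p,q,t,s in zip(P,Q,T,S): print(p,q,tri(ray("top",t),ray("side",s)))
for X in(P,Q):
    d=X[0]-X[1];print(np.linalg.norm(d),np.degrees(np.arctan2(d[1],d[0]))-90,(X[0]+X[1])/2)
print(onz("top",(355,280),.121))
# top lid/case corners for yaw
for uv in[(403,159),(366,302),(239,265),(283,125)]: print(onz("top",uv,.11))
o=ctrl.get_obs();print(R.from_rotvec(o["tool_rot"]).as_matrix())
E
```

```text
[ 0.50438294 -0.00565814  0.126     ] [ 0.50508626 -0.00857652  0.126     ] (array([ 0.50499548, -0.00581983,  0.12248974]), np.float64(0.000818794708934927))
[ 0.48517153 -0.06634238  0.126     ] [ 0.4856701  -0.06922164  0.126     ] (array([ 0.48559778, -0.06676219,  0.12262191]), np.float64(0.0006303345411112148))
0.06365260945112278 -17.56674051421882 [ 0.49477724 -0.03600026  0.126     ]
0.06367745426795826 -17.75300918186987 [ 0.49537818 -0.03889908  0.126     ]
[ 0.46507022 -0.12462983  0.121     ]
[ 0.69617168 -0.22671125  0.11      ]
[ 0.4257325  -0.14562782  0.11      ]
[0.49182637 0.08664201 0.11      ]
[0.76382038 0.00550869 0.11      ]
[[ 3.28646049e-01  9.44452896e-01 -7.08075004e-04]
 [ 9.44451842e-01 -3.28646750e-01 -1.42515873e-03]
 [-1.57870184e-03 -2.00369957e-04 -9.99998734e-01]]
```

The two views agree to about 3 mm: midpoint about (0.495, -0.037), spacing 63.7 mm against 64 given, analyser yaw -17.7°. The tool's x axis is already within about 1.5° of the button line. I'll travel at height.

Emit:
jog_arm(
  deltas=[
    [[0,0,0],[-0.01,0.01,0],0.055],
    [[0,0,0],[-0.03,0.03,0],0.055],
    [[0,0,0],[-0.05,0.05,0],0.055],
    [[0,0,0],[-0.075,0.075,0],0.055],
    [[0,0,0],[-0.1,0.1,0],0.055],
    [[0,0,0],[-0.125,0.125,0],0.055],
    [[0,0,0],[-0.15,0.15,0],0.055],
    [[0,0,0],[-0.175,0.17,0],0.055],
    [[0,0,0],[-0.2,0.195,0],0.055],
    [[0,0,0],[-0.225,0.22,0],0.055],
    [[0,0,0],[-0.25,0.24,0],0.055],
    [[0,0,0],[-0.275,0.265,0],0.055],
  ],
  squeeze=20,
)

```text
t: 1.15
tool_pos: [0.365, 0.2414, 0.231]
tool_rot: [2.56, 1.821, -0.0]
contact_force: [-0.1, -0.2, -0.1]
opening: 0.0546
```

Emit:
jog_arm(
  deltas=[
    [[0,0,0],[-0.025,0.025,0],0.055],
    [[0,0,-0.5],[-0.05,0.05,0],0.055],
    [[0,0,-1],[-0.075,0.075,0],0.055],
    [[0,0,-1.5],[-0.1,0.095,0],0.055],
    [[0,0,-1.5],[-0.125,0.12,0],0.055],
    [[0,0,-1.5],[-0.15,0.145,0],0.055],
    [[0,0,-1.5],[-0.175,0.17,0],0.055],
    [[0,0,-1.5],[-0.195,0.19,0],0.055],
    [[0,0,-1.5],[-0.21,0.205,0],0.055],
    [[0,0,-1.5],[-0.22,0.213,0],0.055],
    [[0,0,-1.5],[-0.222,0.215,0],0.055],
    [[0,0,-1.5],[-0.222,0.215,0],0.055],
  ],
)

```text
t: 2.15
tool_pos: [0.495, -0.0372, 0.231]
tool_rot: [-2.537, -1.852, 0.001]
contact_force: [0.4, 1.2, -0.2]
opening: 0.0548
```

```bash
python3 - <<'E'
from h import *
o=ctrl.get_obs();M=R.from_rotvec(o["tool_rot"]).as_matrix()
im=get_image("wrist");cv2.imwrite("pics/w1.png",im[:,:,::-1])
print(o["t"],o["tool_pos"],M.round(4).tolist(),o["contact_force"],o["opening"],np.degrees(np.arctan2(M[1,0],M[0,0])))
np.savez("w1.npz",p=o["tool_pos"],r=o["tool_rot"])
E
```

```text
2.15 [ 0.49499769 -0.03719196  0.23101658] [[0.3049, 0.9524, -0.0008], [0.9524, -0.3049, 0.0004], [0.0002, -0.0008, -1.0]] [ 0.39891967  1.2200882  -0.20861471] 0.0548449734044769 72.2479460657015
```

View pics/w1.png

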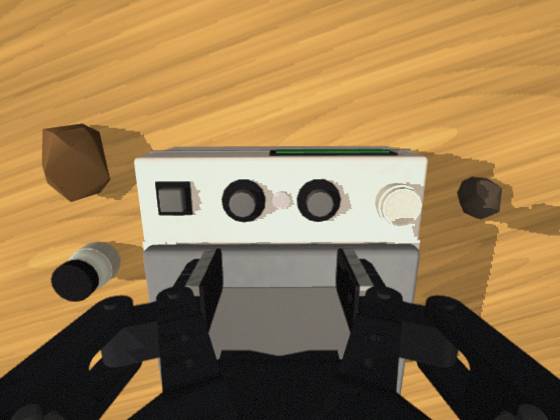

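The wrist view shows caps at about (242,200) and (319,198), and fingertips ending at about row 250, columns 205–222 and 337–355.

```bash
python3 - <<'E'
from h import *
d=np.load("w1.npz");pose=(d["p"],d["r"]);M=R.from_rotvec(d["r"]).as_matrix()
im=cv2.imread("pics/w1.png")
cv2.imwrite("pics/w1z.png",cv2.resize(im[165:330,180:380],None,fx=4,fy=4,interpolation=cv2.INTER_NEAREST))
g=cv2.cvtColor(im,cv2.COLOR_BGR2GRAY)
for x0,x1 in((218,268),(295,345)):
    s=g[170:230,x0:x1];m=((s>60)&(s<150)).astype(np.uint8)
    k,l,st,c=cv2.connectedComponentsWithStats(m,connectivity=4)
    for i in range(1,k):
        if st[i,4]>150: 
            uv=c[i]+[x0,170];P=onz("wrist",uv,.126,pose);print(st[i],uv,P,M.T@(P-d["p"]))
for uv in[(206,250),(221,250),(338,250),(355,250)]:
    print(uv,M.T@(onz("wrist",uv,d["p"][2]+.006,pose)-d["p"]))
for X in ((.5047,-.0071,.126),(.4854,-.0678,.126)): print(M.T@(np.array(X)-d["p"]))
E
```

```text
[ 11  21  26  26 528] [241.35227273 203.8219697 ] [ 0.48566309 -0.06675343  0.126     ] [-0.03101872  0.0002121   0.10501091]
[ 11  20  28  27 556] [319.10971223 203.21402878] [ 0.50447173 -0.0061527   0.126     ] [ 0.03243121 -0.00035189  0.1050227 ]
(206, 250) [-0.03465257 -0.00846656 -0.00599901]
(221, 250) [-0.02756771 -0.00848274 -0.00599773]
(338, 250) [ 0.02755846 -0.00852829 -0.00598786]
(355, 250) [ 0.03558651 -0.00852305 -0.00598643]
[0.03159862 0.00015434 0.10502213]
[-0.03209568  0.00028063  0.10501066]
```

View pics/w1z.png

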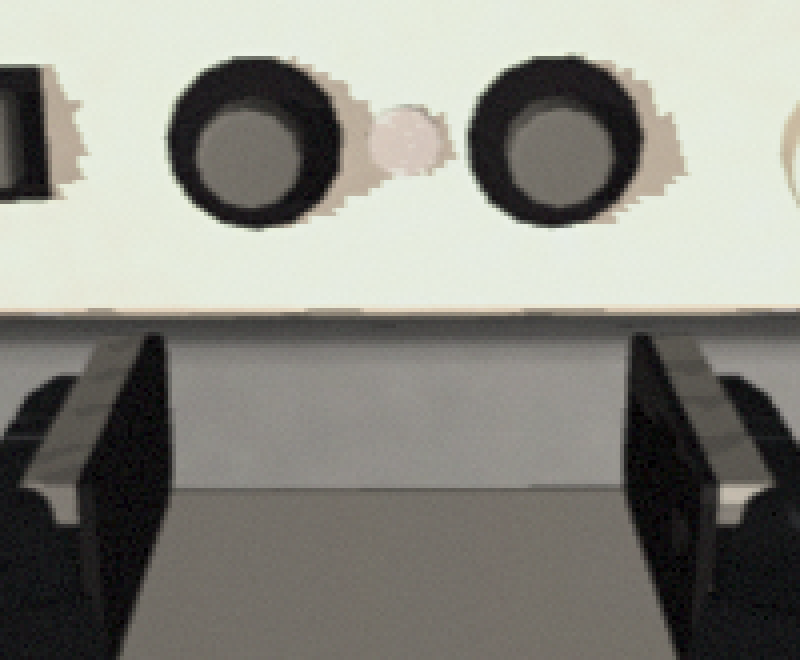

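Three views agree within about 1.5 mm. The tips at this opening are centred about 31.5 mm out, matching the caps' 32 mm. I'll descend, biased 3 mm away from the lid.

Emit:
jog_arm(
  deltas=[
    [[0,0,0],[0,-0.003,0.01],0.055],
    [[0,0,0],[0,-0.003,0.025],0.055],
    [[0,0,0],[0,-0.003,0.04],0.055],
    [[0,0,0],[0,-0.003,0.055],0.055],
    [[0,0,0],[0,-0.003,0.07],0.055],
    [[0,0,0],[0,-0.003,0.082],0.055],
    [[0,0,0],[0,-0.003,0.09],0.055],
    [[0,0,0],[0,-0.003,0.093],0.055],
    [[0,0,0],[0,-0.003,0.095],0.055],
    [[0,0,0],[0,-0.003,0.095],0.055],
  ],
)

```text
t: 3.03
tool_pos: [0.4926, -0.0357, 0.1364]
tool_rot: [2.536, 1.854, 0.0]
contact_force: [-0.6, 0.1, -0.2]
opening: 0.0552
```

```bash
python3 - <<'E'
from h import *
o=ctrl.get_obs();print(o["tool_pos"],o["contact_force"],o["wrist_torque"])
im=get_image("wrist");cv2.imwrite("pics/w2.png",im[:,:,::-1])
E
```

```text
[ 0.49264662 -0.03574625  0.13644401] [-0.57247028  0.06954395 -0.21339771] [-0.01659342  0.00950872 -0.02234882]
```

View pics/w2.png

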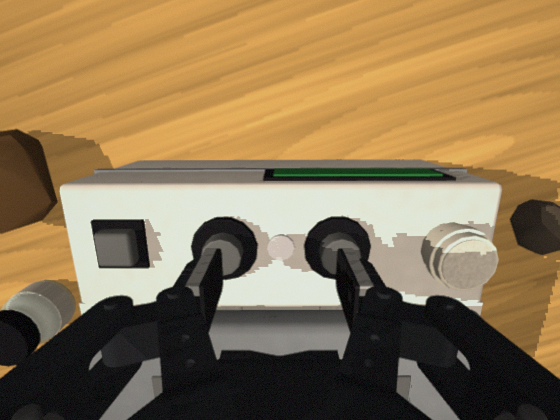

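The tips line up over both caps, with no contact yet. Now slow steps down, watching the force.

Emit:
jog_arm(
  deltas=[
    [[0,0,0],[0,0,0.002],0.055],
    [[0,0,0],[0,0,0.004],0.055],
    [[0,0,0],[0,0,0.006],0.055],
    [[0,0,0],[0,0,0.008],0.055],
    [[0,0,0],[0,0,0.01],0.055],
    [[0,0,0],[0,0,0.012],0.055],
    [[0,0,0],[0,0,0.012],0.055],
  ],
)

```text
t: 3.67
tool_pos: [0.4922, -0.0359, 0.1237]
tool_rot: [-2.536, -1.853, 0.001]
contact_force: [-0.1, 0.2, -0.5]
opening: 0.055
```

Emit:
jog_arm(
  deltas=[
    [[0,0,0],[0,0,0.001],0.055],
    [[0,0,0],[0,0,0.002],0.055],
    [[0,0,0],[0,0,0.003],0.055],
    [[0,0,0],[0,0,0.003],0.055],
  ],
)

```text
t: 4.0
tool_pos: [0.4927, -0.036, 0.1217]
tool_rot: [2.536, 1.854, 0.0]
contact_force: [-2.3, 0.3, 2.0]
opening: 0.0548
```

```bash
python3 - <<'E'
from h import *
o=ctrl.get_obs();print(o["tool_pos"],o["contact_force"],o["wrist_torque"])
im=get_image("wrist");cv2.imwrite("pics/w3.png",im[:,:,::-1])
E
```

```text
[ 0.49265557 -0.03595454  0.1216722 ] [-2.32674016  0.27355122  2.02163461] [ 0.05160567  0.24462872 -0.01719486]
```

View pics/w3.png

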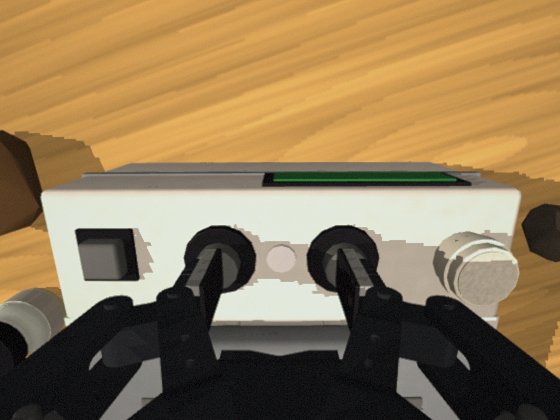

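Contact: Fz is about 2 N with both tips on the caps. Pressing on.

Emit:
jog_arm(
  deltas=[
    [[0,0,0],[0,0,0.001],0.055],
    [[0,0,0],[0,0,0.002],0.055],
    [[0,0,0],[0,0,0.003],0.055],
    [[0,0,0],[0,0,0.004],0.055],
    [[0,0,0],[0,0,0.005],0.055],
    [[0,0,0],[0,0,0.005],0.055],
  ],
)

```text
t: 4.55
tool_pos: [0.4927, -0.036, 0.117]
tool_rot: [2.536, 1.854, 0.0]
contact_force: [-3.3, 1.2, 6.9]
opening: 0.0549
```

```bash
python3 - <<'E'
from h import *
o=ctrl.get_obs();print(o["tool_pos"],o["contact_force"],o["wrist_torque"])
E
```

```text
[ 0.49267485 -0.03595325  0.11700908] [-3.28000101  1.19488063  6.94414607] [0.07482689 0.56116748 0.03780421]
```

Emit:
jog_arm(
  deltas=[
    [[0,0,0],[0,0,0.001],0.055],
    [[0,0,0],[0,0,0.0015],0.055],
    [[0,0,0],[0,0,0.002],0.055],
    [[0,0,0],[0,0,0.002],0.055],
  ],
)

```text
t: 4.88
tool_pos: [0.4927, -0.036, 0.116]
tool_rot: [-2.536, -1.854, 0.0]
contact_force: [-6.4, -0.0, 10.7]
opening: 0.0553
```

```bash
python3 - <<'E'
from h import *
o=ctrl.get_obs();print(o["tool_pos"],o["contact_force"],o["wrist_torque"])
for n in("side","top"):
  cv2.imwrite(f"pics/{n}4.png",get_image(n)[:,:,::-1])
E
```

```text
[ 0.49270081 -0.03595901  0.11597111] [-6.39452586 -0.02314566 10.66974111] [0.14044926 1.00069601 0.00565968]
```

View pics/side4.png

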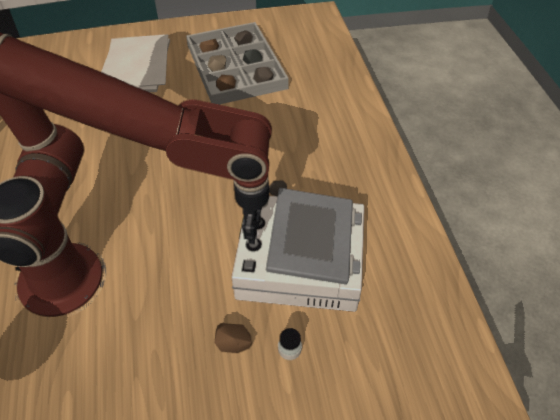

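```bash
python3 - <<'E'
from h import *
o=ctrl.get_obs();print(o["t"],o["tool_pos"],o["contact_force"],o["wrist_torque"])
im=get_image("wrist");cv2.imwrite("pics/w5.png",im[:,:,::-1])
a=cv2.imread("pics/side4.png")[150:310,200:380];cv2.imwrite("pics/s4z.png",cv2.resize(a,None,fx=3.5,fy=3.5))
E
```

```text
4.9833 [ 0.49271774 -0.03598431  0.11599128] [-5.85164139  1.50191473 10.01138553] [0.16891042 1.00591494 0.03511478]
```

View pics/w5.png

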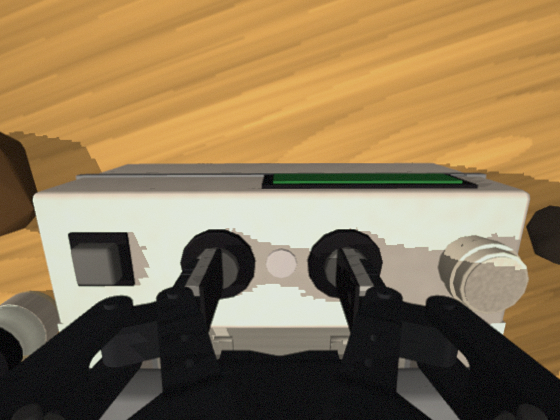

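View pics/s4z.png

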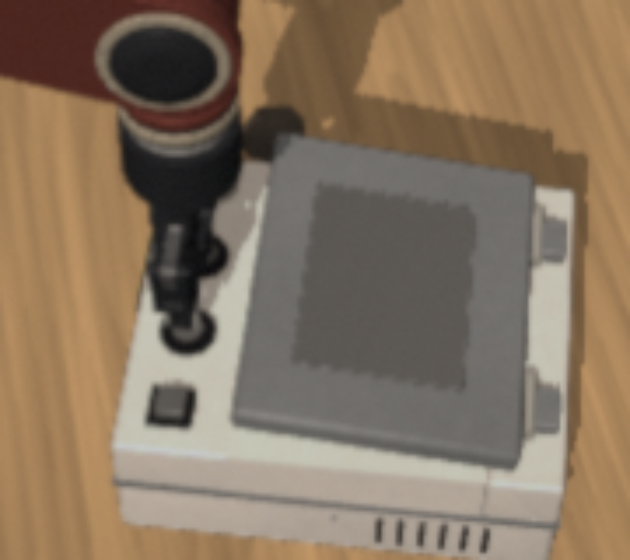

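The lid has begun to rise and the lamp and key are untouched. Holding.

Emit:
jog_arm(
  deltas=[
    [[0,0,0],[0,0,0],0.055],
    [[0,0,0],[0,0,0],0.055],
    [[0,0,0],[0,0,0],0.055],
    [[0,0,0],[0,0,0],0.055],
    [[0,0,0],[0,0,0],0.055],
    [[0,0,0],[0,0,0],0.055],
    [[0,0,0],[0,0,0],0.055],
    [[0,0,0],[0,0,0],0.055],
    [[0,0,0],[0,0,0],0.055],
    [[0,0,0],[0,0,0],0.055],
    [[0,0,0],[0,0,0],0.055],
    [[0,0,0],[0,0,0],0.055],
  ],
)

```text
t: 6.03
tool_pos: [0.4927, -0.036, 0.116]
tool_rot: [-2.536, -1.854, 0.0]
contact_force: [-5.4, 1.4, 10.6]
opening: 0.055
```

```bash
python3 - <<'E'
from h import *
a=get_image("side")[150:310,200:380,::-1];cv2.imwrite("pics/s6z.png",cv2.resize(a,None,fx=3.5,fy=3.5))
E
```

```text
(no output)
```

View pics/s6z.png

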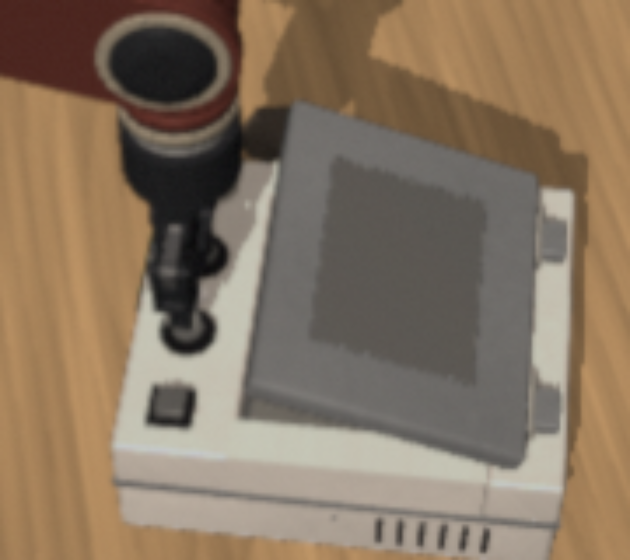

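Emit:
jog_arm(
  deltas=[
    [[0,0,0],[0,0,0],0.055],
    [[0,0,0],[0,0,0],0.055],
    [[0,0,0],[0,0,0],0.055],
    [[0,0,0],[0,0,0],0.055],
    [[0,0,0],[0,0,0],0.055],
    [[0,0,0],[0,0,0],0.055],
    [[0,0,0],[0,0,0],0.055],
    [[0,0,0],[0,0,0],0.055],
    [[0,0,0],[0,0,0],0.055],
    [[0,0,0],[0,0,0],0.055],
    [[0,0,0],[0,0,0],0.055],
    [[0,0,0],[0,0,0],0.055],
  ],
)

```text
t: 7.08
tool_pos: [0.4927, -0.0359, 0.116]
tool_rot: [-2.536, -1.854, 0.0]
contact_force: [-5.7, 0.2, 11.1]
opening: 0.0551
```

```bash
python3 - <<'E'
from h import *
a=get_image("side")[150:310,200:380,::-1];cv2.imwrite("pics/s7z.png",cv2.resize(a,None,fx=3.5,fy=3.5))
E
```

```text
(no output)
```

View pics/s7z.png

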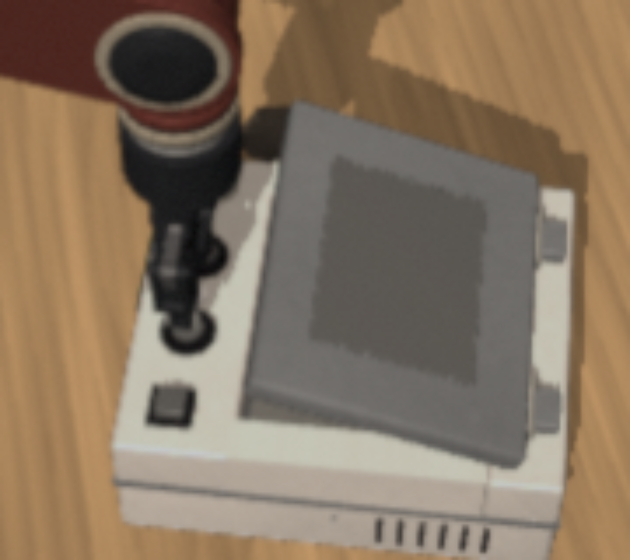

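The lid hasn't moved between t=6.0 and 7.1. I'll check its height against the stop before releasing.

```bash
python3 - <<'E'
from h import *
ex=np.array([.9525,-.3045,0]);ey=np.array([.3045,.9525,0]);m=np.array([.495,-.037,0])
for a in(0,.1,.2,.26,.32):
    c,s=np.cos(a),np.sin(a);out=[]
    for y in(-118,118):
        # hinge at x=38+183, z=122 ; top front corner 10 mm above mid
        x=221-183*c+10*s; z=122+183*s+10*c
        u=np.array(proj("side",m+ex*x/1e3+ey*y/1e3+[0,0,z/1e3]));out.append(((u-[200,150]+.5)*3.5).round(0).tolist())
    print(a,out)
E
```

```text
0 [[225.0, 432.0], [272.0, 149.0]]
0.1 [[228.0, 416.0], [275.0, 132.0]]
0.2 [[233.0, 400.0], [280.0, 116.0]]
0.26 [[237.0, 391.0], [285.0, 106.0]]
0.32 [[243.0, 382.0], [290.0, 96.0]]
```

The front corners, observed at (247,388) and (293,100), match the 0.32 rad prediction of (243,382) and (290,96), so the lid is at its stop. Releasing straight up, then moving away from the lid.

Emit:
jog_arm(
  deltas=[
    [[0,0,0],[0,0,-0.003],0.055],
    [[0,0,0],[0,0,-0.008],0.055],
    [[0,0,0],[0,0,-0.016],0.055],
    [[0,0,0],[0,-0.005,-0.03],0.055],
    [[0,0,0],[0,-0.015,-0.05],0.055],
    [[0,0,0],[0,-0.03,-0.07],0.055],
    [[0,0,0],[0,-0.045,-0.095],0.055],
    [[0,0,0],[0,-0.06,-0.12],0.055],
    [[0,0,0],[0,-0.075,-0.14],0.055],
    [[0,0,0],[0,-0.085,-0.15],0.055],
    [[0,0,0],[0,-0.085,-0.15],0.055],
    [[0,0,0],[0,-0.085,-0.15],0.055],
  ],
)

```text
t: 8.13
tool_pos: [0.4119, -0.0102, 0.2648]
tool_rot: [2.535, 1.853, 0.002]
contact_force: [-0.1, 0.2, -0.1]
opening: 0.0551
```

```bash
python3 - <<'E'
from h import *
o=ctrl.get_obs();print(o["t"],o["tool_pos"],o["contact_force"],np.abs(o["dq"]).max())
a=get_image("side")[150:370,200:380,::-1];b=get_image("wrist")[:,:,::-1]
cv2.imwrite("pics/s8z.png",cv2.resize(a,None,fx=2.7,fy=2.7));cv2.imwrite("pics/w8.png",b)
E
```

```text
8.1333 [ 0.41186493 -0.0101578   0.26478101] [-0.08075902  0.18308882 -0.10497144] 0.036901250537046
```

View pics/s8z.png

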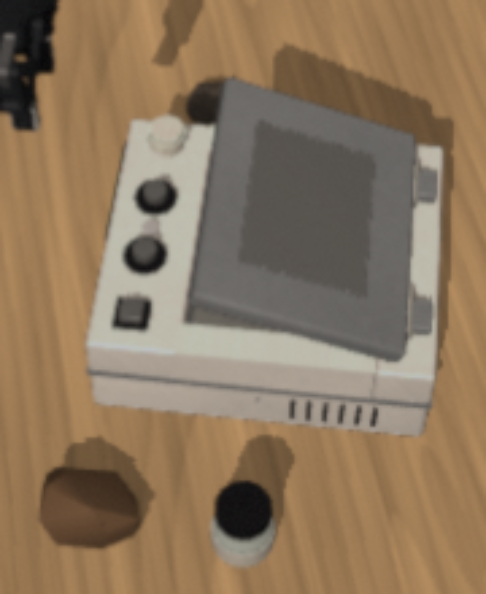

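View pics/w8.png

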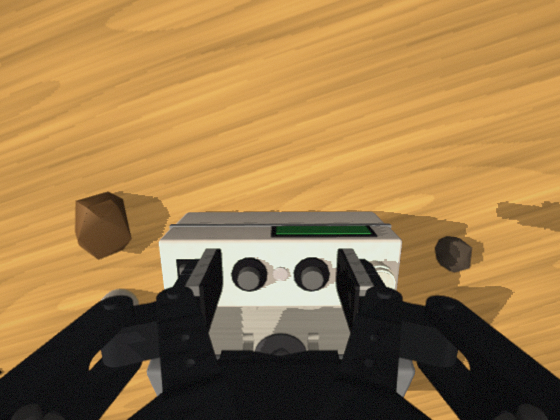

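The lid stands open, both caps are up, the stones, jar and cup are where they were, and the arm is clear and force-free. Handing in.

```bash
python3 -c "
from station import job
print(job.finish_job())"
```

```text
the job is handed in; nothing more can be done
None
```

The sample chamber is open: I pressed both lid-lock buttons together, one fingertip on each, and held them until the spring lid reached its stop. I then let both up and moved clear. The clock read 8.1 s at my last check, just before handing in.

- **Finding the buttons:** The top, side and wrist views agreed to about 3 mm on their position. The measured spacing was 63.7 mm against the 64 mm given.
- **Lid:** It stood still between t = 6.0 and 7.1 s. Its front corners were within about 2 camera pixels of where 0.32 rad should put them. It was still up after I let go.
- **Last look:** Both caps had come up. The cup, both stones and the jar looked undisturbed, and the start key looked untouched. I judged these by eye, not by measuring. The arm was clear, reading about 0.2 N.
- **One unexplained reading:** While I held the buttons (about 11 N down) there was also about 6 N sideways, away from the lid. It grew with the press and fell to zero on release. I put it down to friction at the caps, since the moment pointed to the fingertips rather than the lid touching the gripper, but I did not confirm that.

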